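# Fit the battery pack of a portable amplifier at a swap meet

### The job

Get the portable amplifier ready for a demonstration: slide its red keeper fully open, push the blue battery pack along the top between the guide rails until it drops into the battery bay, and press it down fully home, flush with the top. Then slide the keeper fully closed over the pack, and only after that press the green power button all the way down and let it go. Leave the wooden case, tape roll, jar and screwdriver where they are.

Things in the scene. Friction and masses are not known exactly. Their poses are not given: they have to be found in the camera images.
- amp: the portable amplifier, a grey box with wooden ends, fixed, lying on the table: 230 (x) x 470 (y) x 72 mm high; origin at the centre of its underside, z up, x away from the robot. The flat top on its -y half is the landing where the battery pack starts
- bay (a point): centre of the mouth of the battery bay, level with the amplifier's top; axes as the amplifier's. It lies 75 mm to +y from the amplifier's middle. The bay is a rectangular hole 85 (x) x 107 (y) mm, outlined in yellow
- guide (a point): point on the amplifier's top midway between two aluminium guide rails that lead from the landing to the bay; axes as the amplifier's. The rails are 14 mm high, run along y from -20 to +23 mm of this point (the bay begins at +21.5 mm) with 81 mm between them, and flare out to about 112 mm apart at y = -59 mm
- pack_center (a point): centre of the blue battery pack with a paper and orange label: a loose block 78 (its x) x 100 (its y) x 36 mm (z up), about 0.4 kg. It starts on the landing, its y roughly along the amplifier's y. Fully home in the bay its top is about 1 mm below the amplifier's top
- lift (a joint): the stiff yellow platform that is the floor of the bay, which stays where it is pushed: 0 = raised, 7 mm below the amplifier's top; 0.030 m = fully down, 37 mm below the top. Friction of about 9 N; the pack's own weight does not sink it, so that the pack at first stands proud. It starts between 0 and 4 mm
- keeper (a joint): the red sliding keeper: 0 = closed, its flat tongue reaching 23 mm over the bay's -x edge; it opens towards the amplifier's -x, 0.035 m = fully open and clear of the bay. Friction about 2 N, stays where it is left. Starts nearly closed. It can close only when the pack is down
- keeper_tab (a point): centre of the upright red tab of the keeper, by which it is pushed or pinched: 10 (x) x 40 (y) x 30 mm high, its top 37 mm above the amplifier's top; at joint 0 it lies 70 mm to -x from the bay's centre. The tongue at its foot is 40 mm wide (y), its upper face 7 mm above the amplifier's top
- power (a joint): the green power button: 0 = released, 0.006 m = fully down, on a spring that takes 5 N fully down and returns when let go
- power_top (a point): centre of the upper face of the green power button, 28 mm across, in a black housing on the amplifier's top, 110 mm to +y from the bay's centre
- case_center (a point): centre of a closed wooden case 100 x 130 x 60 mm on the table; leave alone
- tape_center (a point): centre of an orange tape roll lying on the table, 104 mm across, 24 mm high; leave alone
- jar_center (a point): centre of a jar on the table, 68 mm across, 85 mm high; leave alone
- driver_grip (a point): handle of a screwdriver lying on the table; leave alone
Not all that is in view belongs to the job. Of the things that look like the part that bears pack_center, the middle-sized one is meant.

How it is judged:
By the outcome, as a careful person would: the job done as asked, in the order asked, and still so for the second after the job is handed in, with the robot touching nothing.
It also fails if it takes over 64 s, if anything falls off the work surface, if the arm or the gripper's body presses on something with over 40 N, if the wrist force passes 120 N, or if a joint passes its speed limit or range.

### The arm

A 7-joint arm with a two-finger parallel gripper is mounted at the origin on the work surface. World frame = base frame: x ahead of the robot, y to its left, z up, the work surface at z = 0. Lengths are in m, angles in rad, forces in N, time in s.
With the tool pointing down it reaches from about 0.425 to 0.875 m from the base axis. Payload 4.7 kg.
Tool frame: the origin (TCP) lies on the centre line of the jaws, within the pads' length; the fingertips stand 11 mm ahead of it and the grasp point (between the pads) lies 8 mm behind it; x points along the fingers, y is the direction in which the jaws open and shut, and the axes are right-handed (so a half turn about x gives the same grasp; the last joint's range is limited). The gripper opens to 85 mm and grips with 20 to 120 N. Pads are 22 mm wide; open, the fingers measure 114 mm over their backs; the gripper's body (76 mm by 85 mm) begins 54 mm behind the grasp point. The pads swing forward as they close: fully open they stand 13 mm farther back than shut.
Start: joints at [1.148, 0.321, -0.07, 1.45, 0.023, 1.371, -0.057], TCP at [0.275, -0.589, 0.216] pointing down, gripper open.
Joint ranges: [-2.86, 2.86], [-0.3, 2.09], [-1.38, 1.24], [0.06, 2.45], [-1.56, 4.7], [0.09, 2.05], [-2.69, 2.69]. Speed limits (rad/s): [2.57, 2.57, 3.14, 3.14, 3.14, 3.14, 3.14].

### API

Orientations are given as [roll, pitch, yaw] about the fixed x, y, z axes, in that order (R = Rz(yaw) Ry(pitch) Rx(roll)).
In Python, from plant import * gives the robot as it stands.
- The arm moves only by the shell command python3 -m creep 'ROWS' [FORCE]. ROWS is text: rows parted by semicolons, each of 7 numbers parted by spaces: the finger opening in mm, from 0 to 85.4, then the shift along the world's x, y, z in mm, then the turn, a rotation vector about the world's x, y, z in degrees. In form: claw x y z ax ay az; .... A call has 1 to 10 rows; each row shifts and turns the commanded pose from where the row before left it; what a row does not reach is not made up. A row lasts 1/8 s, in which the tool goes at most 62.5 mm and 10.7 degrees, less where a joint would pass 70% of its speed; a pose out of reach is approached as far as the arm can. A call is refused whole if a number of a shift passes 62.5 or a number of a turn 10.7, either way. A call with a gripper value outside its range is refused whole. The fingers move at their own pace and stop on an object; FORCE is the grip in N (left out, the last holds). Time passes only in rows, so rows that do not move let the fingers close. It gives the time, the measured TCP pose, the force and the opening at its end, in the units of the state.
- sense(): the state, without advancing time (a new reading comes with each control period).
- read_camera(name): name is "scene" or "top" or "wrist"; returns a dict with "image" (384x512x3 uint8, blue, green, red), "mtx" (3x3 intrinsics, pixels), "pose" (4x4, takes a point from camera to world coordinates). Camera axes: x right, y up, looking along -z (the intrinsics and any distortion apply to the point x, -y, -z); pixel columns grow to the right and rows downward; lengths in m; the calibration is good to about 2 mm. A picture is of the moment at which its call begins. There is no depth.
- hand_in(): hands the job in, once; it reports no verdict.
The state is a dict: "t": time; "joints": joint angles; "qd": joint speeds; "tau": joint torques, N m; "eef_pos": TCP position; "orientation": TCP orientation; "contact_force": force on the tool from outside, world axes, zero at the start; "ft_torque": the same for the moment, N m; "gripper_width": finger opening in m.
Only numpy, scipy, OpenCV 4.12 (cv2) and the standard library are available. Lean on these libraries where they do the work, as an engineer would, in place of code of your own. Each camera call takes 0.05 s, during which the arm holds its last target.

## Working session

There is one attempt and no reset: what is moved stays moved. The work goes in short steps, Python scripts to look and compute and a shell command to move; the robot and the scene stay as the last step left them, time stands still between calls to the robot, and variables do not carry over. Pictures are saved under pics/ and viewed, and the job is handed in when it is done.

```bash
mkdir -p pics; ls
cat > h.py <<'E'
from plant import *
import numpy as np, cv2
def snap(n,fn):
    c=read_camera(n); cv2.imwrite('pics/'+fn+'.png',c['image']); np.savez('pics/'+fn+'.npz',**c); return c
def load(fn): return dict(np.load('pics/'+fn+'.npz'))
def ray(c,u,v):
    K=c['mtx']; d=np.array([(u-K[0,2])/K[0,0],-(v-K[1,2])/K[1,1],-1.]); P=c['pose']; return P[:3,3],P[:3,:3]@d
def onz(c,u,v,z):
    o,d=ray(c,u,v); return o+d*(z-o[2])/d[2]
def proj(c,p):
    P=c['pose']; q=P[:3,:3].T@(np.array(p)-P[:3,3]); K=c['mtx']; return K[0,0]*q[0]/-q[2]+K[0,2], K[1,1]*-q[1]/-q[2]+K[1,2]
E
python3 - <<'E'
from h import *
for n in('scene','top','wrist'):
    c=snap(n,n+'0'); print(c.keys()); print(c['mtx'],c['pose'])
s=sense();print(s)
E
```

```text
pics
dict_keys(['image', 'mtx', 'pose'])
[[362.5778313    0.         254.83639651]
 [  0.         362.5778313  187.84296528]
 [  0.           0.           1.        ]] [[-0.18449097 -0.66886756  0.72012448  1.34921507]
 [ 0.98283069 -0.12751588  0.13335493  0.19060014]
 [ 0.00263052  0.73236322  0.68090909  0.81267124]
 [ 0.          0.          0.          1.        ]]
dict_keys(['image', 'mtx', 'pose'])
[[375.52480441   0.         251.6744231 ]
 [  0.         375.52480441 193.97270576]
 [  0.           0.           1.        ]] [[-3.55485663e-02  9.78499358e-01 -2.03163248e-01  3.42013742e-01]
 [-9.99367655e-01 -3.46499944e-02  7.97924834e-03  6.15755092e-02]
 [ 7.68083972e-04  2.03318430e-01  9.79112366e-01  1.22753257e+00]
 [ 0.00000000e+00  0.00000000e+00  0.00000000e+00  1.00000000e+00]]
dict_keys(['image', 'mtx', 'pose'])
[[323.74587253   0.         256.27197424]
 [  0.         323.74587253 197.43199472]
 [  0.           0.           1.        ]] [[ 0.42245995  0.85982025  0.28676945  0.34701881]
 [-0.90637929  0.4014704   0.13152226 -0.55500384]
 [-0.00204394 -0.31548478  0.94892844  0.37318138]
 [ 0.          0.          0.          1.        ]]
{'t': 0.15, 'joints': array([ 1.14810312,  0.32162223, -0.07010048,  1.45140614,  0.02256722,
        1.37078647, -0.05689617]), 'qd': array([-0.00113039, -0.00217133,  0.0005199 , -0.00361153, -0.00019003,
        0.00028881,  0.00044992]), 'tau': array([ 1.58225568e-03, -4.94095051e+01, -3.81694157e-01, -3.14683986e+01,
        1.31073364e-02,  8.24952760e-03, -8.59473346e-06]), 'eef_pos': array([ 0.27476897, -0.58859478,  0.21478898]), 'orientation': array([-1.53622308,  1.5693606 ,  2.04219962]), 'contact_force': array([ 0.10978112, -0.04020907,  0.95847114]), 'ft_torque': array([ 4.04543487e-03,  6.46941965e-06, -7.47618424e-03]), 'gripper_width': 0.08536029212369795}
```

View pics/scene0.png

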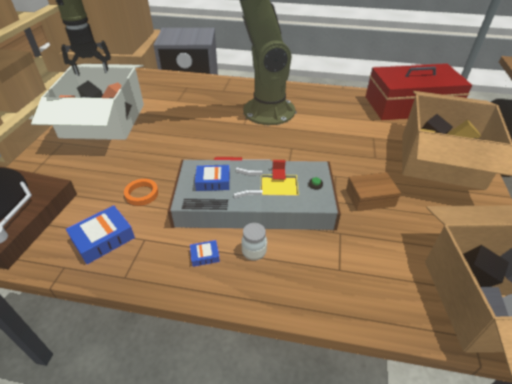

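View pics/top0.png

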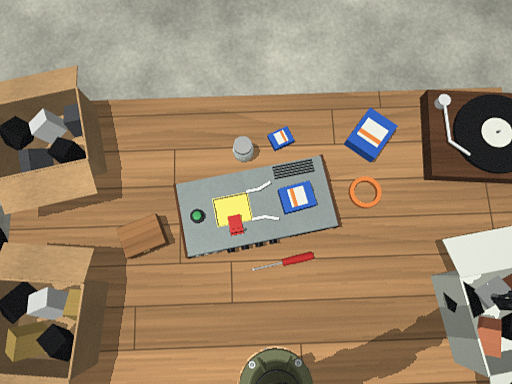

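View pics/wrist0.png

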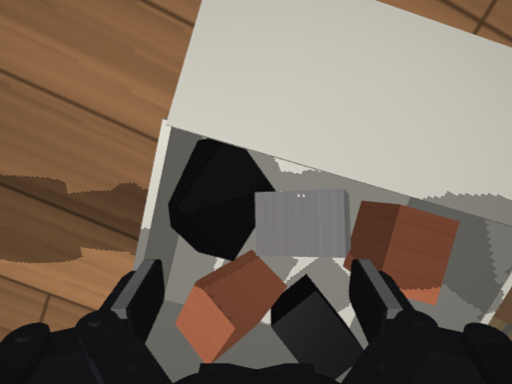

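The top view shows three blue packs: on the amp's landing (297,197), a small one on the table (281,138) and a large one on the table (371,134). I'll measure all three along with the amp's features.

```bash
cat > m.py <<'E'
from h import *
c=load('top0'); im=c['image']; hsv=cv2.cvtColor(im,cv2.COLOR_BGR2HSV)
def rects(lo,hi,z,amin=30,box=None):
    m=cv2.inRange(hsv,np.array(lo),np.array(hi)); m=cv2.morphologyEx(m,cv2.MORPH_CLOSE,np.ones((7,7)))
    cs,_=cv2.findContours(m,cv2.RETR_EXTERNAL,cv2.CHAIN_APPROX_NONE)
    for k in cs:
        if cv2.contourArea(k)<amin: continue
        w=np.array([onz(c,u,v,z)[:2] for u,v in k[:,0]],np.float32)*1000
        r=cv2.minAreaRect(w); print(np.round(k[:,0].mean(0)),'c',np.round(r[0],1),'size',np.round(r[1],1),'ang',round(r[2],1))
print('blue z=.108');rects((105,120,60),(130,255,255),.108)
print('blue z=.0');rects((105,120,60),(130,255,255),.03)
print('yellow z=.065');rects((24,120,100),(34,255,255),.068)
print('green');rects((45,100,50),(90,255,255),.085,10)
print('red z=.1');rects((0,180,100),(4,255,255),.1,10)
print('grey top z=.072');rects((75,10,70),(110,70,200),.072,2000)
E
python3 m.py
python3 - <<'E'
from h import *
c=load('top0'); cv2.imwrite('pics/crop0.png',cv2.resize(c['image'][110:270,165:405],None,fx=3.3,fy=3.3,interpolation=2))
E
```

```text
blue z=.108
[297. 197.] c [560.9 -84. ] size [ 80.5 102.8] ang 13.6
[280. 138.] c [750.3 -43.8] size [58.3 70.2] ang 22.3
[370. 134.] c [ 752.6 -327.7] size [105.  152.2] ang 51.1
blue z=.0
[297. 197.] c [576.1 -94.1] size [ 86.1 110. ] ang 13.6
[280. 138.] c [778.7 -51.2] size [62.4 75. ] ang 22.3
[370. 134.] c [ 781.2 -354.9] size [112.3 162.8] ang 51.1
yellow z=.065
[232. 209.] c [537.5 113.8] size [ 87.9 108.1] ang 9.8
green
[196. 215.] c [519.2 224. ] size [27.8 24.8] ang 88.0
red z=.1
[297. 258.] c [376.5 -76.3] size [21.2 91.8] ang 11.7
[235. 225.] c [482.9 105. ] size [52.7 35.8] ang 10.7
grey top z=.072
[255. 207.] c [542.3  40.3] size [238.  468.7] ang 9.7
```

View pics/crop0.png

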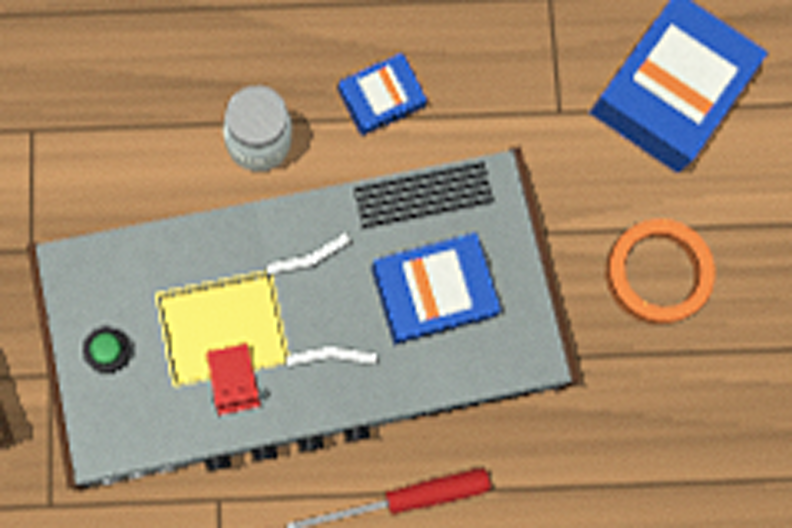

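The landing pack (297,197) measures about 80x103 mm. The small one is about 62x75 and the large one about 112x163, so the landing pack is the middle-sized one, and its size matches. The crop confirms it: blue, with a paper and orange label, at crop (438,288). Next I'll refine the poses with the scene camera and work out the tool's yaw.

Run:
```python
from h import *
from scipy.spatial.transform import Rotation as Ro
s=sense(); R=Ro.from_euler('xyz',s['orientation']).as_matrix(); print(np.round(R,3))
yaw=np.radians(9.7); ex=np.array([np.cos(yaw),np.sin(yaw)]); 
print('jaw angle',np.degrees(np.arctan2(R[1,1],R[0,1])))
c=load('scene0'); im=c['image']; hsv=cv2.cvtColor(im,cv2.COLOR_BGR2HSV)
cv2.imwrite('pics/crop1.png',cv2.resize(im[145:240,165:345],None,fx=4.4,fy=4.4,interpolation=2))
for nm,lo,hi,z in (('blue',(105,120,60),(130,255,255),.108),('yel',(24,120,100),(34,255,255),.069),('green',(45,100,50),(90,255,255),.085)):
    m=cv2.inRange(hsv,np.array(lo),np.array(hi)); m=cv2.morphologyEx(m,cv2.MORPH_CLOSE,np.ones((5,5)))
    for k in cv2.findContours(m,cv2.RETR_EXTERNAL,cv2.CHAIN_APPROX_NONE)[0]:
        if cv2.contourArea(k)<15: continue
        w=np.array([onz(c,u,v,z)[:2] for u,v in k[:,0]],np.float32)*1000
        r=cv2.minAreaRect(w); print(nm,np.round(k[:,0].mean(0)),np.round(r[0],1),np.round(r[1],1),round(r[2],1))
```

```text
[[-0.001  0.423 -0.906]
 [ 0.001 -0.906 -0.423]
 [-1.    -0.001  0.   ]]
jaw angle -64.97148423038273
blue [204. 254.] [850.1 -25. ] [59.7 62.8] 23.6
blue [100. 234.] [ 837.5 -298.5] [135.4 129.1] 51.8
blue [212. 178.] [581.  -81.9] [106.8  97.4] 13.7
yel [279. 186.] [538.1 115.5] [ 76.5 104.4] 10.1
green [316. 181.] [514.5 223.1] [23.4 27. ] 73.0
```

View pics/crop1.png

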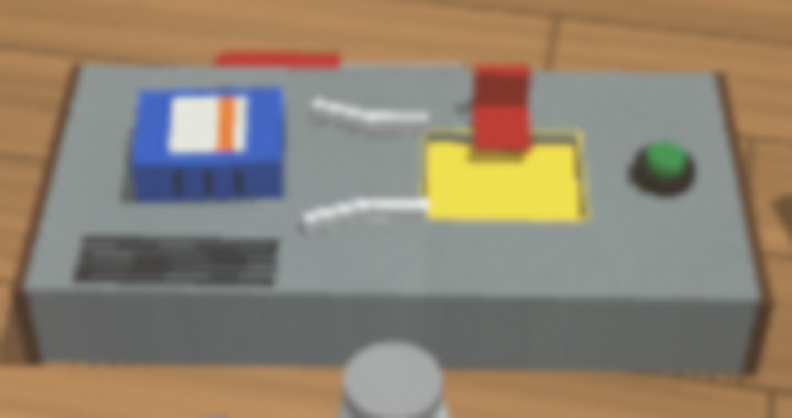

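```bash
python3 -m creep '85 0 0 57 0 0 0; 85 0 0 57 0 0 0; 85 32 50 0 0 0 10; 85 32 50 0 0 0 10; 85 32 50 0 0 0 10; 85 32 50 0 0 0 10; 85 32 50 0 0 0 10; 85 32 50 0 0 0 10; 85 32 50 0 0 0 10; 85 32 50 0 0 0 4.8'; python3 -m creep '85 0 60 0 0 0 0; 85 0 60 0 0 0 0; 85 -10 40 0 0 0 0;85 0 0 0 0 0 0'
python3 - <<'E'
from h import *
c=snap('wrist','w1'); c2=snap('top','t1');print(sense())
E
```

```text
t: 1.4
eef_pos: [0.5316, -0.1874, 0.3295]
orientation: [-0.097, 1.57, -1.493]
contact_force: [0.7, 0.6, -0.7]
gripper_width: 0.0846
t: 1.9
eef_pos: [0.5204, -0.0243, 0.3301]
orientation: [1.566, 1.57, 0.174]
contact_force: [0.1, -0.8, -0.0]
gripper_width: 0.0854
{'t': 2.0, 'joints': array([ 0.59541526,  0.04263348, -0.60698183,  1.55794172,  0.02547393,
        1.54851124,  0.15996314]), 'qd': array([ 2.10076152e-02,  1.41952213e-02,  3.09755410e-02, -4.88224556e-03,
        4.76419896e-03, -3.81746014e-05, -1.20187296e-03]), 'tau': array([-1.44197859e+00, -3.03910911e+01, -2.18683451e+00, -3.20827568e+01,
       -2.26796698e-01,  2.37452140e-02, -1.06846416e-02]), 'eef_pos': array([ 0.52086491, -0.02948503,  0.32961829]), 'orientation': array([-0.05528221,  1.56963508, -1.45440993]), 'contact_force': array([-1.07607221,  0.09239455,  0.60422668]), 'ft_torque': array([-0.07680512, -0.00484769, -0.00632674]), 'gripper_width': 0.0851466179401327}
```

View pics/w1.png

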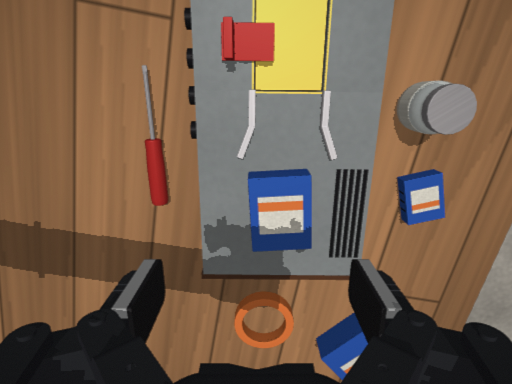

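The wrist view shows the keeper tab at (228,38), the bay's near edge at row 92, the rails at columns 252 and 328, and the pack at (281,210).

Run:
```python
from h import *
c=load('w1'); im=c['image']; hsv=cv2.cvtColor(im,cv2.COLOR_BGR2HSV)
m=cv2.inRange(hsv,np.array((105,120,40)),np.array((130,255,255))); m=cv2.morphologyEx(m,cv2.MORPH_CLOSE,np.ones((5,5)))
for k in cv2.findContours(m,cv2.RETR_EXTERNAL,cv2.CHAIN_APPROX_NONE)[0]:
    if cv2.contourArea(k)<500: continue
    w=np.array([onz(c,u,v,.108)[:2] for u,v in k[:,0]],np.float32)*1000
    r=cv2.minAreaRect(w); print('pack',np.round(k[:,0].mean(0)),np.round(r[0],1),np.round(r[1],1),round(r[2],1))
for n,z,p in (('bay near edge',.072,[(253,92),(327,94)]),('bay side R',.072,[(327,94),(329,20)]),('bay side L',.072,[(253,92),(253,70)]),('railL inner top',.086,[(255,95),(255,122)]),('railR inner top',.086,[(323,95),(323,122)]),('amp -y end',.072,[(203,275),(365,274)]),('tab top +x edge',.109,[(233,18),(233,60)]),('tab top -x edge',.109,[(222,18),(222,60)])):
    print(n,[np.round(onz(c,u,v,z)[:2]*1000,1) for u,v in p])
cv2.imwrite('pics/cw1.png',cv2.resize(im[0:270,190:390],None,fx=2.2*1,fy=2.2,interpolation=2))
s=sense()
```

```text
pack [342. 345.] [ 700.2 -273.3] [83.4 88.2] 50.8
pack [421. 196.] [728.2 -33. ] [53.1 66.2] 23.3
pack [280. 210.] [560.1 -82.4] [ 77.2 107.4] 13.3
bay near edge [array([501.2,  51.9]), array([590.9,  65.7])]
bay side R [array([590.9,  65.7]), array([573.4, 144.7])]
bay side L [array([501.2,  51.9]), array([496.9,  76.6])]
railL inner top [array([504.3,  49.1]), array([509.8,  18.2])]
railR inner top [array([583.6,  63.4]), array([591.2,  32.9])]
amp -y end [array([ 473.4, -213.6]), array([ 707.8, -169.6])]
tab top +x edge [array([468.2, 120.7]), array([474.5,  80.7])]
tab top -x edge [array([456.9, 118.7]), array([462.8,  78.6])]
```

View pics/cw1.png

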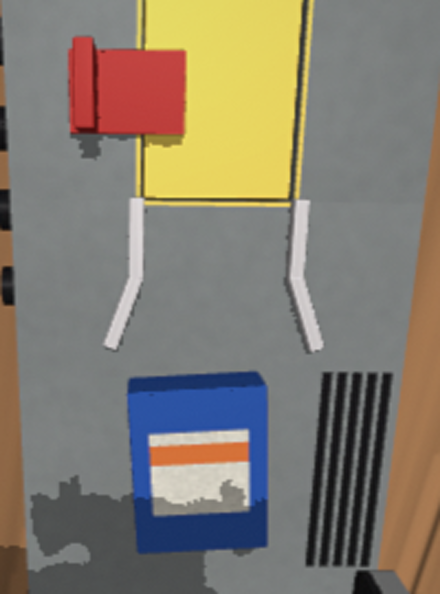

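```bash
python3 -m creep '45 -18.5 43 -30 0 0 0; 45 -18.5 43 -30 0 0 0; 45 -18.4 43 -30 0 0 0; 45 0 0 -45 0 0 0; 45 0 0 -35 0 0 0; 45 0 0 0 0 0 0'
python3 - <<'E'
from h import *
c=snap('wrist','w2'); s=sense();print(s['eef_pos'],s['contact_force'])
E
```

```text
t: 2.75
eef_pos: [0.4639, 0.098, 0.1573]
orientation: [-1.722, 1.565, -3.123]
contact_force: [0.2, -1.2, 0.4]
gripper_width: 0.0453
[0.46545358 0.09857073 0.15923856] [0.41410664 0.19044319 0.58637037]
```

View pics/w2.png

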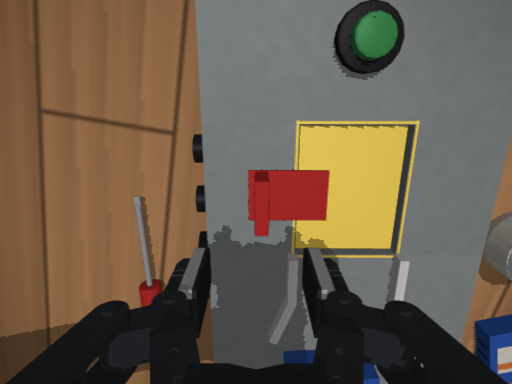

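The tab is between the fingers at (262,203). The bay outline's corners are (297,121), (418,121), (401,257) and (292,254).

Run:
```python
from h import *
c=load('w2')
P=[onz(c,u,v,.072)[:2]*1000 for u,v in ((297,121),(418,121),(401,257),(292,254))]
P=np.array(P);print(np.round(P,1),P.mean(0)); 
for i in range(4):
    d=P[(i+1)%4]-P[i]; print(np.linalg.norm(d),np.degrees(np.arctan2(d[1],d[0])))
for n,(u,v),z in (('tab top far +x',(269,172),.109),('far -x',(255,172),.109),('near +x',(269,235),.109),('near -x',(255,235),.109),('btn',(376,35),.085)):
    print(n,np.round(onz(c,u,v,z)[:2]*1000,1))
```

```text
[[481.7 161. ]
 [569.1 175.9]
 [591.   66.1]
 [500.1  53.2]] [535.47424414 114.03808595]
88.72280451370392 9.67373692538792
111.96096075588184 -78.70391673245332
91.87476683052898 -171.9310899104076
109.34306343258295 99.70195834165922
tab top far +x [465.5 128.4]
far -x [456.5 126.8]
near +x [473.6  83.8]
near -x [464.   82.2]
btn [518.8 223.3]
```

```bash
python3 -m creep '45 0 4 -31 0 0 0; 45 0 0 -31 0 0 0; 0 0 0 0 0 0 0; 0 0 0 0 0 0 0; 0 0 0 0 0 0 0; 0 0 0 0 0 0 0' 25
python3 - <<'E'
from h import *
s=sense();print(s['eef_pos'],s['contact_force'],s['gripper_width'])
E
```

```text
t: 3.55
eef_pos: [0.4664, 0.104, 0.0987]
orientation: [1.292, 1.569, -0.107]
contact_force: [0.4, -0.0, 0.0]
gripper_width: 0.0001
[0.46638413 0.10398423 0.09871787] [ 0.41272435 -0.03661413  0.04818963] 0.00014228447324619617
```

Run:
```python
from h import *
c=snap('wrist','w3'); c=snap('scene','s3'); cv2.imwrite('pics/cs3.png',cv2.resize(c['image'][110:240,165:345],None,fx=4.4,fy=4.4,interpolation=2))
```

```text
(no output)
```

View pics/w3.png

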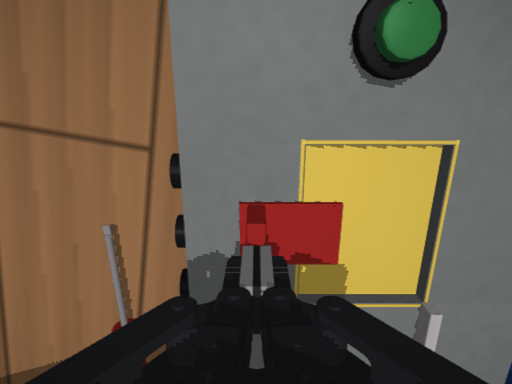

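View pics/cs3.png

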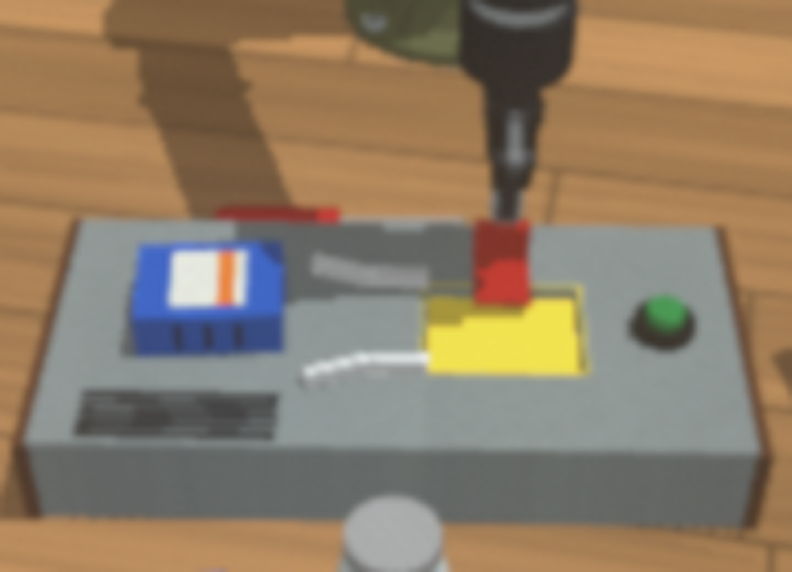

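Run:
```python
from h import *
c=load('w3'); e=np.array([.4664,.104,.0987])
print('tip',proj(c,e-[0,0,.011]),'tcp',proj(c,e))
for z in (.109,.079):
  for u,v in((248,206),(266,206)): print(z,np.round(onz(c,u,v,z)*1000,1))
c=load('s3'); print('tip scene',proj(c,e-[0,0,.011])); u,v=proj(c,e-[0,0,.011]); print((u-165)*4.4,(v-110)*4.4)
for p in ((.4655,.1,.109),(.4655,.12,.109),(.4655,.08,.109)):
    u,v=proj(c,p); print((u-165)*4.4,(v-110)*4.4)
c=load('w3'); cv2.imwrite('pics/cw3.png',cv2.resize(c['image'][180:320,200:360],None,fx=4,fy=4,interpolation=2))
```

```text
tip (np.float64(258.6772813895129), np.float64(237.7104309477592)) tcp (np.float64(258.8506158722806), np.float64(246.48355838042903))
0.109 [456.4 129.8 109. ]
0.109 [465.1 131.3 109. ]
0.079 [457.5 119.   79. ]
0.079 [467.9 120.8  79. ]
tip scene (np.float64(278.9413323157996), np.float64(165.41092283840777))
501.3418621895184 243.80806048899422
497.3470262864862 218.99857151031696
525.4652983310266 222.32250796935898
469.3614556293625 215.6903220386935
```

View pics/cw3.png

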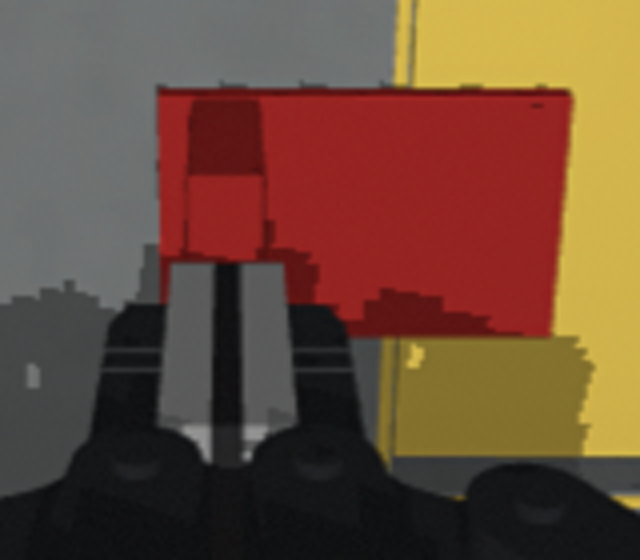

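The wrist crop shows the closed fingers lined up with the tab, but the width reads 0 and the force is zero. I'll check which it is with a small -x pull, which is the opening direction anyway.

```bash
python3 -m creep '0 -8 -1.4 0 0 0 0; 0 0 0 0 0 0 0'
python3 - <<'E'
from h import *
c=snap('wrist','w4'); s=sense();print(s['eef_pos'],s['contact_force'],s['gripper_width'])
cv2.imwrite('pics/cw4.png',cv2.resize(c['image'][180:320,200:360],None,fx=4,fy=4,interpolation=2))
c=load('w3')
for z in(.0877,.095,.1,.105,.11): print(z,proj(c,(.4664,.115,z)),proj(c,(.4664,.093,z)))
print(onz(c,256,224,.109))
E
```

```text
t: 3.9
eef_pos: [0.4567, 0.1024, 0.0975]
orientation: [-0.67, 1.57, -2.069]
contact_force: [-0.5, 0.4, 0.0]
gripper_width: -0.0003
[0.45719177 0.10239987 0.09762922] [0.08172097 0.58028627 0.16566365] 9.284519957899986e-05
0.0877 (np.float64(262.0269819611441), np.float64(220.25748628899322)) (np.float64(255.44815754417144), np.float64(254.53513469780324))
0.095 (np.float64(262.2737759371879), np.float64(225.3896494026934)) (np.float64(255.43649875179486), np.float64(260.7741368025372))
0.1 (np.float64(262.4543321407433), np.float64(229.14437592678107)) (np.float64(255.42798996966408), np.float64(265.32746513259224))
0.105 (np.float64(262.6451767877685), np.float64(233.11305406718952)) (np.float64(255.41901544593756), np.float64(270.13002706269305))
0.11 (np.float64(262.8472150507715), np.float64(237.31450718838005)) (np.float64(255.40953586496317), np.float64(275.2028616874964))
[0.4618783  0.12110553 0.109     ]
```

View pics/cw4.png

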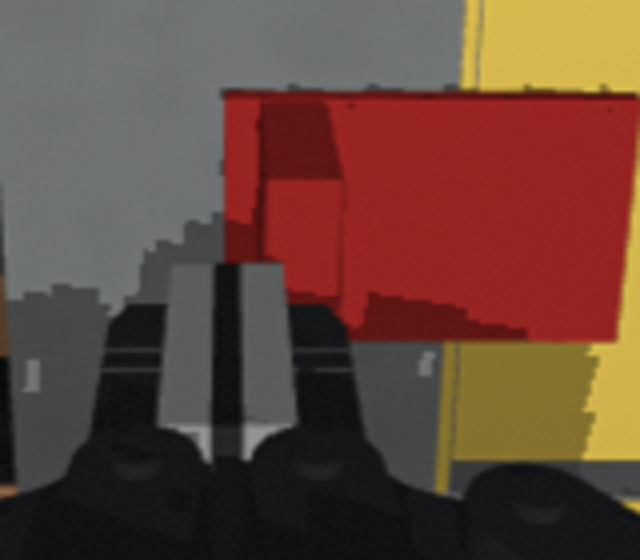

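Run:
```python
from h import *
c=snap('scene','s4'); cv2.imwrite('pics/cs4.png',cv2.resize(c['image'][100:200,240:330],None,fx=6,fy=6,interpolation=2))
for p in ((.4572,.1024,.0866),(.4572,.1024,.112),(.465,.121,.109),(.465,.081,.109)):
    u,v=proj(c,p); print((u-240)*6,(v-100)*6)
print(c['pose'][:3,3], load('w4')['pose'])
```

```text
232.9234024249248 382.8383104661837
235.25204878589636 344.85941379493045
268.5864458133826 362.8000090756191
192.08690882875442 353.75966470734147
[1.34921507 0.19060014 0.81267124] [[ 9.85432539e-01 -1.61675756e-01 -5.27604061e-02  4.41810081e-01]
 [ 1.70064090e-01  9.35051100e-01  3.11058911e-01  1.81779127e-01]
 [-9.57008904e-04 -3.15500223e-01  9.48925020e-01  2.56035484e-01]
 [ 0.00000000e+00  0.00000000e+00  0.00000000e+00  1.00000000e+00]]
```

View pics/cs4.png

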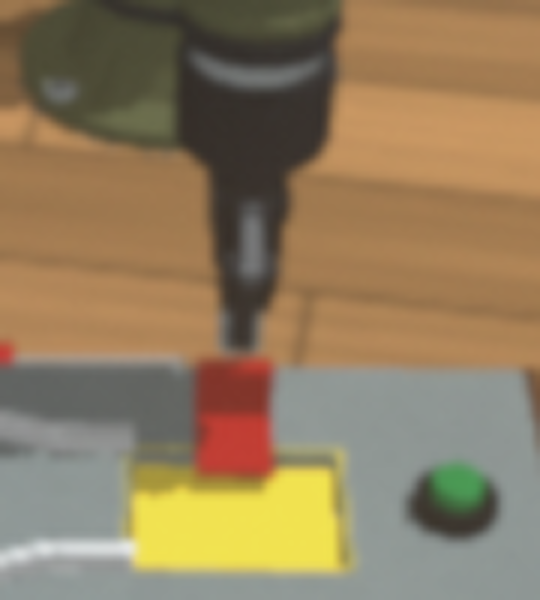

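Both views put the closed fingertips at z ≈ 0.110, about 12 mm above the reported TCP rather than 11 mm below it. So nothing touched, and the fingers are above the tab. I'll trust the images and contact readings for height, reopen, and go 23 mm lower.

```bash
python3 -m creep '45 0 0 0 0 0 0; 45 0 0 0 0 0 0; 45 9 0 0 0 0 0; 45 0 0 -8 0 0 0; 45 0 0 -8 0 0 0; 45 0 0 -6 0 0 0; 45 0 0 0 0 0 0'
python3 - <<'E'
from h import *
s=sense();print(s['eef_pos'],s['contact_force'],s['gripper_width'])
c=snap('wrist','w5');c=snap('scene','s5'); cv2.imwrite('pics/cs5.png',cv2.resize(c['image'][100:200,240:330],None,fx=5,fy=5,interpolation=2))
E
```

```text
t: 4.88
eef_pos: [0.4658, 0.1026, 0.0749]
orientation: [-1.753, 1.569, 3.131]
contact_force: [-0.4, -0.1, 0.1]
gripper_width: 0.0446
[0.46584896 0.10255541 0.0748625 ] [-0.39662974 -0.11653173  0.10610713] 0.04463037404062019
```

View pics/w5.png

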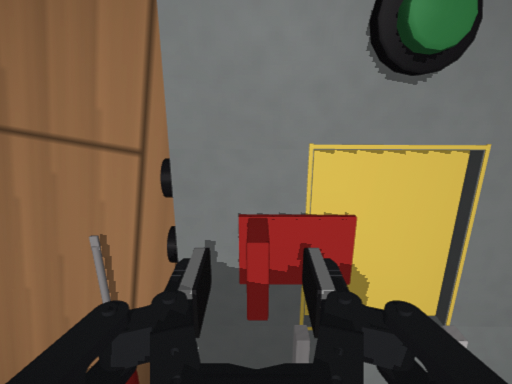

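View pics/cs5.png

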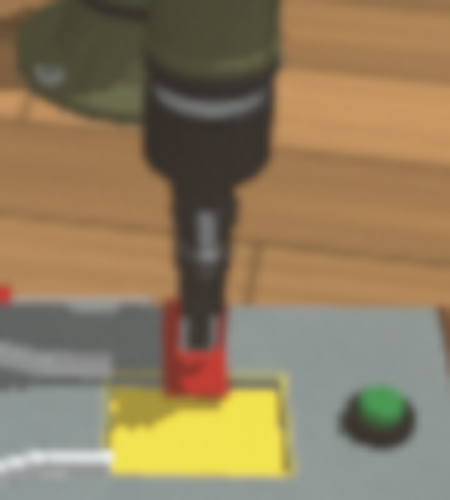

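Now the tab (258,270) is between the open pads at (205,280) and (315,280). Closing.

```bash
python3 -m creep '0 0 0 0 0 0 0; 0 0 0 0 0 0 0; 0 0 0 0 0 0 0; 0 0 0 0 0 0 0' 25
python3 - <<'E'
from h import *
s=sense();print(s['eef_pos'],s['contact_force'],s['gripper_width'])
c=snap('wrist','w6');c=snap('scene','s6'); cv2.imwrite('pics/cs6.png',cv2.resize(c['image'][100:200,240:330],None,fx=5,fy=5,interpolation=2))
E
```

```text
t: 5.48
eef_pos: [0.4667, 0.1026, 0.076]
orientation: [1.14, 1.57, -0.259]
contact_force: [-1.5, -0.8, 3.7]
gripper_width: 0.0087
[0.46673483 0.10259639 0.07596187] [-1.53725791 -0.78611321  3.67269412] 0.008727763988077612
```

View pics/cs6.png

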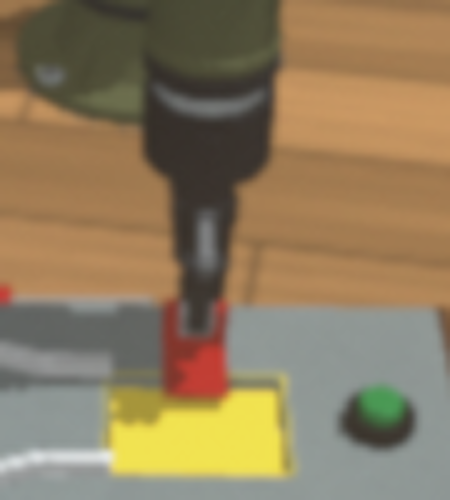

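```bash
python3 -m creep '0 -9.9 -1.7 0 0 0 0; 0 -9.9 -1.7 0 0 0 0; 0 -7.9 -1.4 0 0 0 0; 0 -3 -0.5 0 0 0 0; 0 0 0 0 0 0 0'; python3 -m creep '0 -2 -.3 0 0 0 0; 0 -2 -.3 0 0 0 0; 0 0 0 0 0 0 0'
```

```text
t: 6.2
eef_pos: [0.4353, 0.0972, 0.0759]
orientation: [-1.063, 1.57, -2.463]
contact_force: [-0.7, -0.2, 6.9]
gripper_width: 0.0092
t: 6.58
eef_pos: [0.4323, 0.0967, 0.0759]
orientation: [1.507, 1.57, 0.108]
contact_force: [2.3, -0.3, 4.4]
gripper_width: 0.0092
```

```bash
python3 -m creep '0 -3 -.5 0 0 0 0; 0 0 0 0 0 0 0;0 0 0 0 0 0 0'
python3 - <<'E'
from h import *
s=sense();print(s['eef_pos'],s['contact_force'],s['gripper_width'],s['joints'])
c=snap('wrist','w7')
E
```

```text
t: 6.95
eef_pos: [0.4324, 0.0968, 0.076]
orientation: [1.67, 1.563, 0.271]
contact_force: [12.2, 1.6, -6.2]
gripper_width: 0.0097
[0.4323829  0.09679444 0.0760132 ] [12.19470365  1.61692255 -6.24823699] 0.009675436056043618 [ 0.47680181  0.0315959  -0.75759176  2.09117803  0.02557719  1.01948116
 -0.12228583]
```

View pics/w7.png

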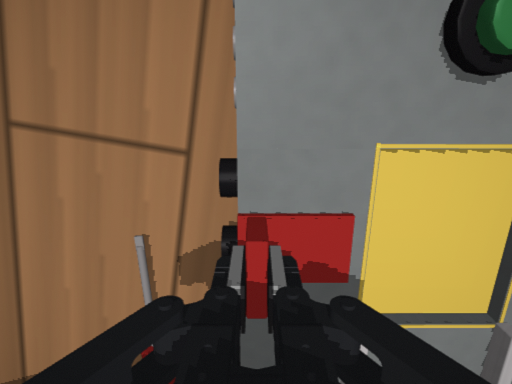

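Keeper fully open: it's against its stop, 12 N with no further travel. I'll release and go hover over the rear of the pack.

```bash
python3 -m creep '0 3 .5 0 0 0 0; 45 0 0 0 0 0 0; 45 0 0 0 0 0 0; 45 0 0 50 0 0 0; 85 0 0 50 0 0 0; 85 34.3 -50 0 0 0 1.2; 85 34.3 -50 0 0 0 1.2; 85 34.3 -50 0 0 0 1.2; 85 33 -50 0 0 0 0;85 0 -16 0 0 0 0'; python3 -m creep '85 0 0 -30 0 0 0; 85 0 0 0 0 0 0'
python3 - <<'E'
from h import *
s=sense();print(s['eef_pos'],s['contact_force'],s['gripper_width'])
from scipy.spatial.transform import Rotation as Ro
R=Ro.from_euler('xyz',s['orientation']).as_matrix();print(np.degrees(np.arctan2(R[1,1],R[0,1])))
c=snap('wrist','w8'); c=snap('scene','s8');cv2.imwrite('pics/cs8.png',cv2.resize(c['image'][90:240,165:345],None,fx=4,fy=4,interpolation=2))
E
```

```text
t: 8.25
eef_pos: [0.5678, -0.1234, 0.1737]
orientation: [-2.105, 1.568, 2.837]
contact_force: [-1.1, 1.1, -0.3]
gripper_width: 0.085
t: 8.5
eef_pos: [0.5649, -0.1183, 0.143]
orientation: [-2.104, 1.564, 2.843]
contact_force: [0.4, -0.6, -1.1]
gripper_width: 0.0849
[ 0.56488146 -0.11833831  0.14297238] [ 0.40226998 -0.55165994 -1.09304373] 0.08489521661351822
13.466582994957722
```

View pics/w8.png

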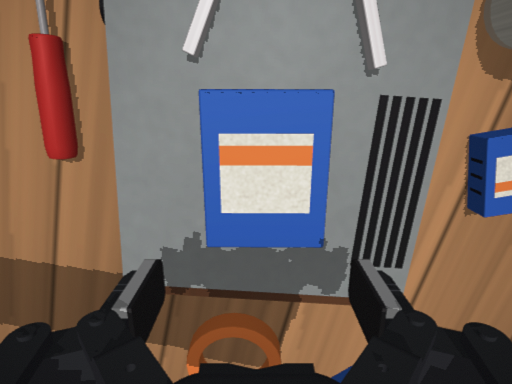

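View pics/cs8.png

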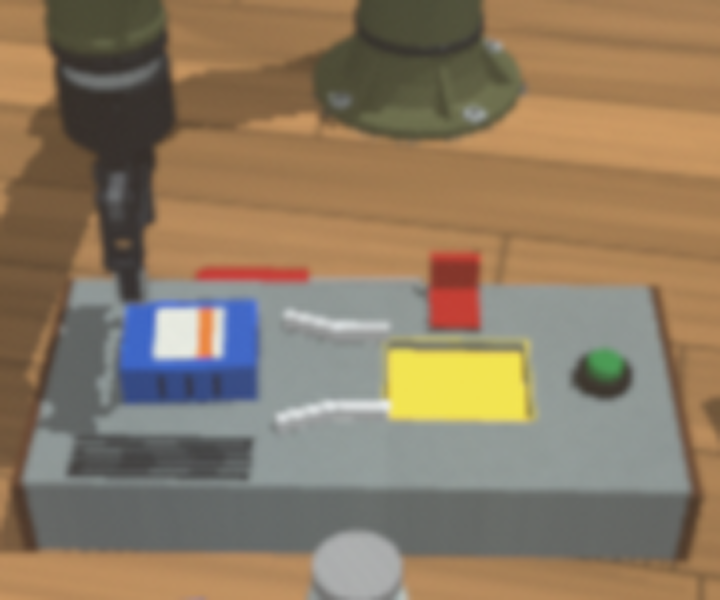

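Run:
```python
from h import *
c=load('w8')
P=np.array([onz(c,u,v,.108)[:2]*1000 for u,v in ((200,90),(334,90),(326,247),(207,247))]);print(np.round(P,1),P.mean(0))
for i in range(4):
    d=P[(i+1)%4]-P[i]; print(np.linalg.norm(d),np.degrees(np.arctan2(d[1],d[0])))
f,r=(P[0]+P[1])/2,(P[2]+P[3])/2; d=(f-r)/np.linalg.norm(f-r); print('axis',d,'rear mid',r,'grasp',r+14*d)
print(np.degrees(np.arctan2(-d[0],d[1])))
```

```text
[[ 513.4  -47.4]
 [ 587.4  -29.7]
 [ 612.4 -125.2]
 [ 535.7 -143.8]] [562.23295803 -86.52070145]
76.108989302963 13.433075981544745
98.72188783209184 -75.35670781088409
78.9045319864817 -166.38906462571697
98.947351839593 103.0218934840387
axis [-0.23907018  0.97100229] rear mid [ 574.04598055 -134.50021934] grasp [ 570.69899804 -120.90618727]
13.831668081040213
```

```bash
python3 -m creep '85 6 -2.5 -20 0 0 0; 85 0 0 -22 0 0 0; 85 0 0 0 0 0 0;85 0 0 0 0 0 0'
python3 - <<'E'
from h import *
s=sense();print(s['eef_pos'],s['contact_force'],s['gripper_width'])
c=snap('wrist','w9')
E
```

```text
t: 9.1
eef_pos: [0.5743, -0.1216, 0.1042]
orientation: [1.283, 1.57, -0.054]
contact_force: [-0.3, -0.2, 0.2]
gripper_width: 0.085
[ 0.57429663 -0.12163755  0.10415481] [-0.25035665 -0.22802743  0.18413925] 0.08500382145701958
```

View pics/w9.png

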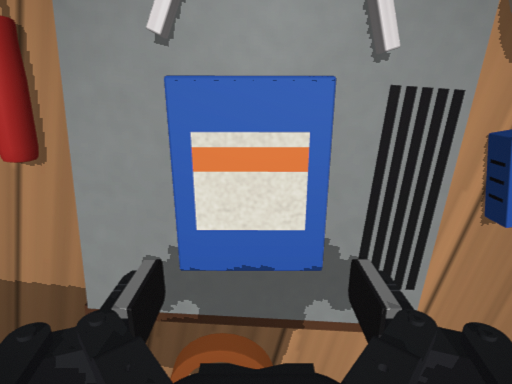

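```bash
python3 -m creep '85 -3.3 0 -5 0 0 0; 85 0 0 -10 0 0 0; 85 0 0 -10 0 0 0; 85 0 0 0 0 0 0'
python3 - <<'E'
from h import *
s=sense();print(s['eef_pos'],s['contact_force'],s['gripper_width'])
c=snap('wrist','w10')
E
```

```text
t: 9.65
eef_pos: [0.5695, -0.1216, 0.0773]
orientation: [-2.102, 1.568, 2.845]
contact_force: [-0.9, -0.1, 0.4]
gripper_width: 0.0848
[ 0.5694811  -0.12162093  0.07728005] [-0.93617894 -0.05788456  0.44076723] 0.08480383752543993
```

View pics/w10.png

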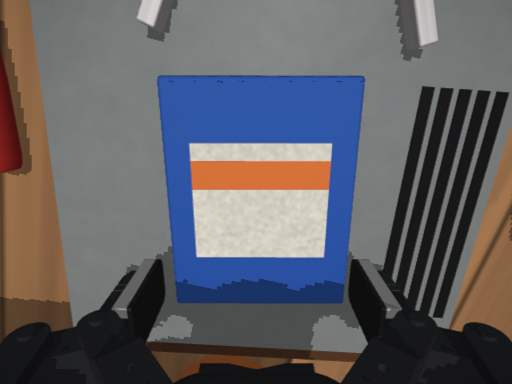

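```bash
python3 -m creep '85 1.6 .4 0 0 0 0; 85 0 0 -7 0 0 0; 85 0 0 -7 0 0 0; 85 0 0 -5 0 0 0; 85 0 0 0 0 0 0'
python3 - <<'E'
from h import *
s=sense();print(s['eef_pos'],s['contact_force'],s['gripper_width'])
c=snap('wrist','w11');c=snap('scene','s11');cv2.imwrite('pics/cs11.png',cv2.resize(c['image'][90:240,165:345],None,fx=4,fy=4,interpolation=2))
E
```

```text
t: 10.32
eef_pos: [0.5715, -0.1213, 0.0589]
orientation: [-2.084, 1.57, 2.863]
contact_force: [-0.1, -0.2, 0.7]
gripper_width: 0.0846
[ 0.57152325 -0.12132599  0.05891739] [-0.09135356 -0.15017666  0.67023475] 0.08460816798794202
```

View pics/w11.png

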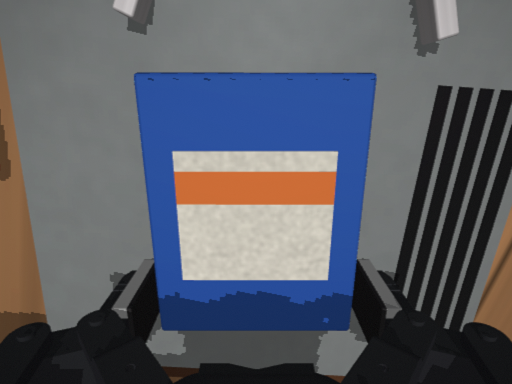

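View pics/cs11.png

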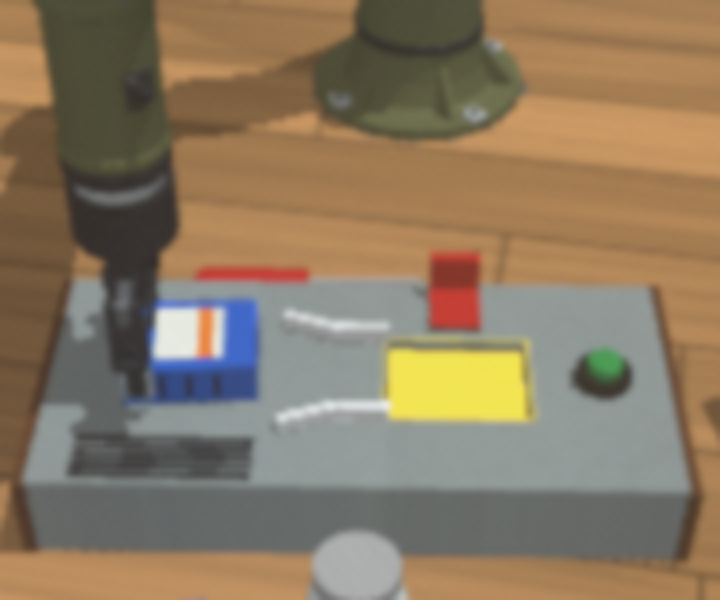

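```bash
python3 -m creep '70 0 0 0 0 0 0; 70 0 0 0 0 0 0; 70 0 0 0 0 0 0; 70 2.5 0 0 0 0 -1.9; 70 2.5 0 0 0 0 -1.9; 70 -2.5 12.3 0 0 0 0; 70 -2.5 12.3 0 0 0 0; 70 0 0 0 0 0 0' 30
python3 - <<'E'
from h import *
s=sense();print(s['eef_pos'],s['contact_force'],s['gripper_width'])
c=snap('wrist','w12')
E
```

```text
t: 11.42
eef_pos: [0.5721, -0.0939, 0.06]
orientation: [2.75, 1.569, 1.35]
contact_force: [-0.8, 2.9, 6.2]
gripper_width: 0.0774
[ 0.572108   -0.09387885  0.06001963] [-0.8077489   2.9462412   6.17757771] 0.07742869420183231
```

View pics/w12.png

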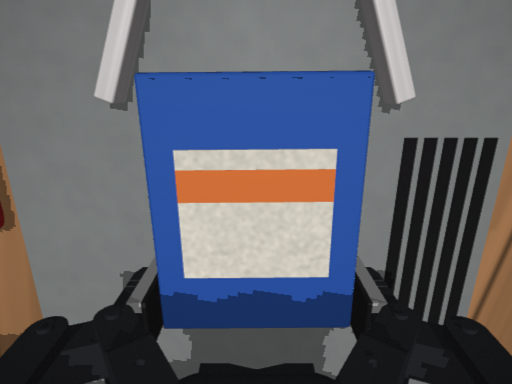

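```bash
python3 -m creep '70 -2.3 13.5 0 0 0 0; 70 -2.3 13.5 0 0 0 0; 70 0 0 0 0 0 0'
python3 - <<'E'
from h import *
s=sense();print(s['eef_pos'],s['contact_force'],s['gripper_width'])
c=snap('wrist','w13')
E
```

```text
t: 11.85
eef_pos: [0.5673, -0.0672, 0.06]
orientation: [2.952, 1.569, 1.552]
contact_force: [-0.2, 2.3, 7.3]
gripper_width: 0.0775
[ 0.56732156 -0.06718407  0.05998845] [-0.19664588  2.31491724  7.34066573] 0.07750938566650706
```

View pics/w13.png

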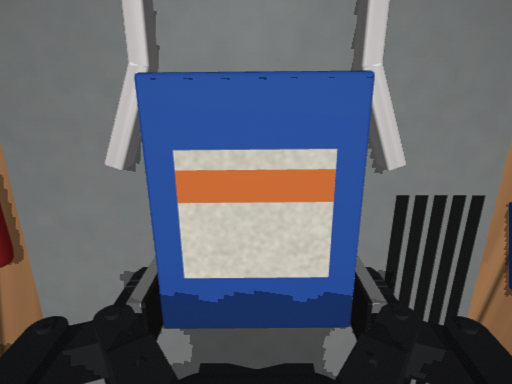

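Pack front corners at (136,72) and (373,72) are centred between the rails. On into the guide.

```bash
python3 -m creep '70 -1.9 11.3 0 0 0 0; 70 -1.9 11.3 0 0 0 0; 70 -1.9 11.3 0 0 0 0; 70 0 0 0 0 0 0'
python3 - <<'E'
from h import *
s=sense();print(s['eef_pos'],s['contact_force'],s['gripper_width'])
c=snap('wrist','w14')
E
```

```text
t: 12.4
eef_pos: [0.5617, -0.0342, 0.06]
orientation: [2.71, 1.57, 1.309]
contact_force: [-1.4, 0.7, 6.6]
gripper_width: 0.0777
[ 0.56172434 -0.03424023  0.06001482] [-1.3524556   0.72239819  6.63518977] 0.07768994171309562
```

View pics/w14.png

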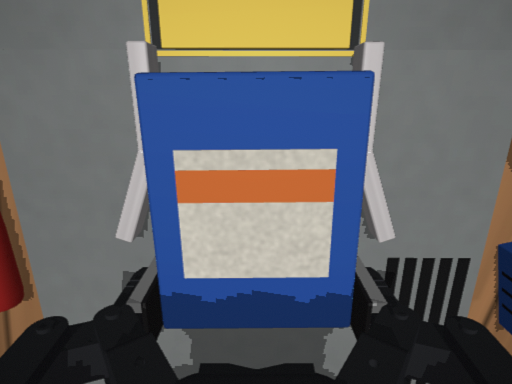

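```bash
python3 -m creep '85 0 0 0 0 0 0; 85 0 0 0 0 0 0; 85 0 0 25 0 0 0; 85 0 0 35 0 0 0; 40 3.2 -19 0 0 0 0; 0 3.2 -19 0 0 0 0; 0 0 0 0 0 0 0; 0 0 0 0 0 0 0; 0 0 0 -24 0 0 0; 0 0 0 -24 0 0 0' 30
python3 - <<'E'
from h import *
s=sense();print(s['eef_pos'],s['contact_force'],s['gripper_width'])
c=snap('wrist','w15')
E
```

```text
t: 13.7
eef_pos: [0.5681, -0.0728, 0.0709]
orientation: [2.578, 1.57, 1.176]
contact_force: [0.4, 0.2, -0.5]
gripper_width: -0.0001
[ 0.56809795 -0.07279451  0.07092401] [ 0.4019875   0.17877009 -0.48078282] -9.717441322611622e-05
```

View pics/w15.png

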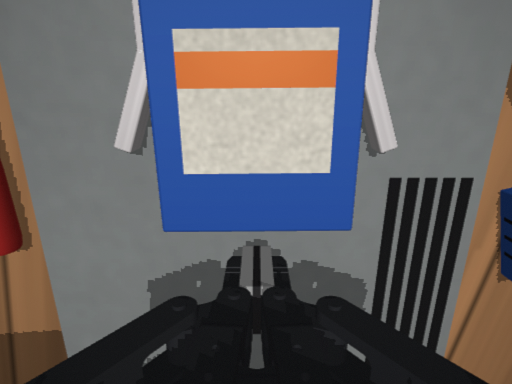

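```bash
python3 -m creep '0 -2.1 12.3 0 0 0 0; 0 -2.1 12.3 0 0 0 0; 0 -2.1 12.3 0 0 0 0; 0 -2.1 12.3 0 0 0 0; 0 -2.1 12.3 0 0 0 0; 0 -2.1 12.3 0 0 0 0; 0 0 0 0 0 0 0'
python3 - <<'E'
from h import *
s=sense();print(s['eef_pos'],s['contact_force'],s['gripper_width'])
c=snap('wrist','w16')
E
```

```text
t: 14.62
eef_pos: [0.555, 0.0023, 0.0716]
orientation: [-2.982, 1.569, 1.901]
contact_force: [-1.2, -0.3, 0.5]
gripper_width: 0.0001
[0.55504644 0.00227513 0.07156321] [-1.16409428 -0.34521457  0.45835798] 7.812454619150317e-05
```

View pics/w16.png

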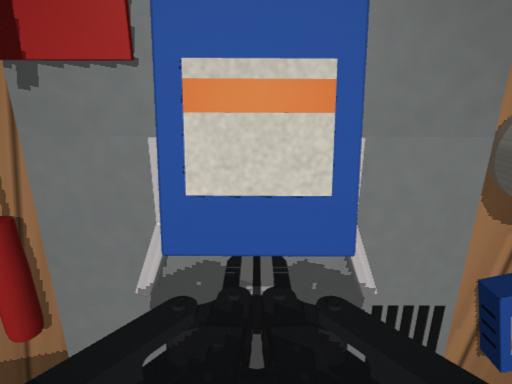

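```bash
python3 -m creep '0 -2.1 12.3 0 0 0 0; 0 -2.1 12.3 0 0 0 0; 0 -1.7 10 0 0 0 0; 0 -1 6 0 0 0 0; 0 0 0 0 0 0 0'
python3 - <<'E'
from h import *
s=sense();print(s['eef_pos'],s['contact_force'],s['gripper_width'])
c=snap('wrist','w17');c=snap('scene','s17');cv2.imwrite('pics/cs17.png',cv2.resize(c['image'][90:240,165:345],None,fx=4,fy=4,interpolation=2))
E
```

```text
t: 15.3
eef_pos: [0.5486, 0.0415, 0.0717]
orientation: [2.71, 1.57, 1.308]
contact_force: [-0.5, 0.4, 0.2]
gripper_width: 0.0001
[0.54856977 0.04153211 0.07173099] [-0.47863464  0.37787579  0.1626078 ] 0.00010920795821339248
```

View pics/w17.png

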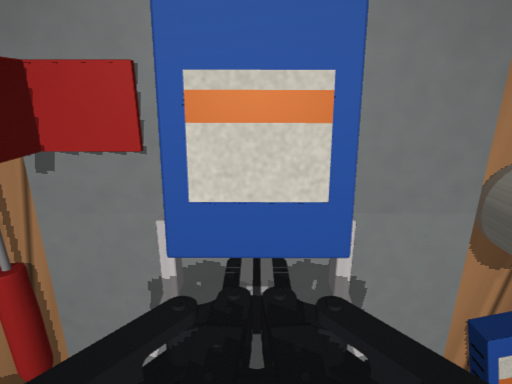

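View pics/cs17.png

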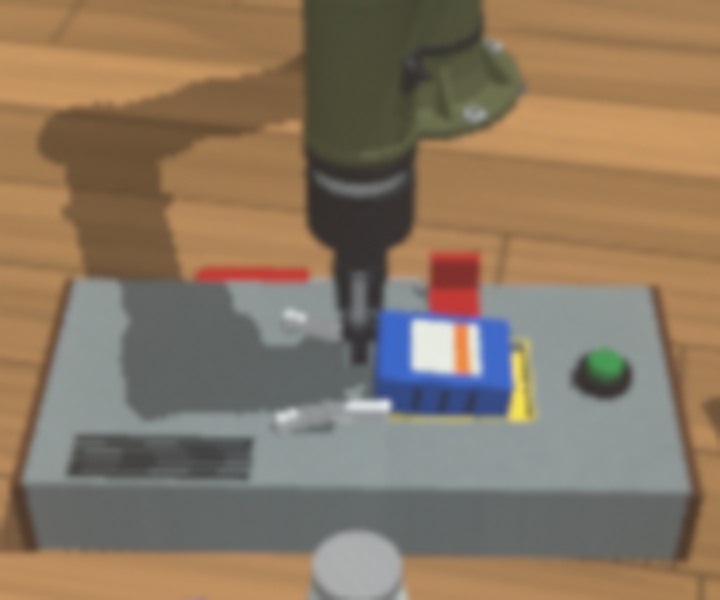

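The front of the pack has tipped into the bay. I'll go gently from here.

```bash
python3 -m creep '0 -.7 4 0 0 0 0; 0 -.5 3 0 0 0 0; 0 -.5 3 0 0 0 0; 0 0 0 0 0 0 0'
python3 - <<'E'
from h import *
s=sense();print(s['eef_pos'],s['contact_force'],s['gripper_width'])
c=snap('wrist','w18');c=snap('scene','s18');cv2.imwrite('pics/cs18.png',cv2.resize(c['image'][90:240,165:345],None,fx=4,fy=4,interpolation=2))
E
```

```text
t: 15.9
eef_pos: [0.5469, 0.051, 0.0717]
orientation: [3.002, 1.57, 1.6]
contact_force: [0.1, -0.6, -0.0]
gripper_width: -0.0002
[0.5468542  0.05099348 0.07165135] [ 0.10655794 -0.62141872 -0.02976638] -0.00021424286562912368
```

View pics/w18.png

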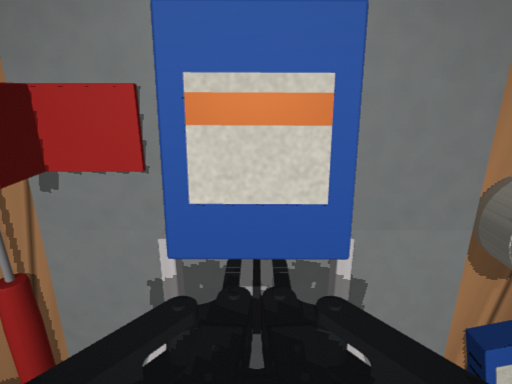

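View pics/cs18.png

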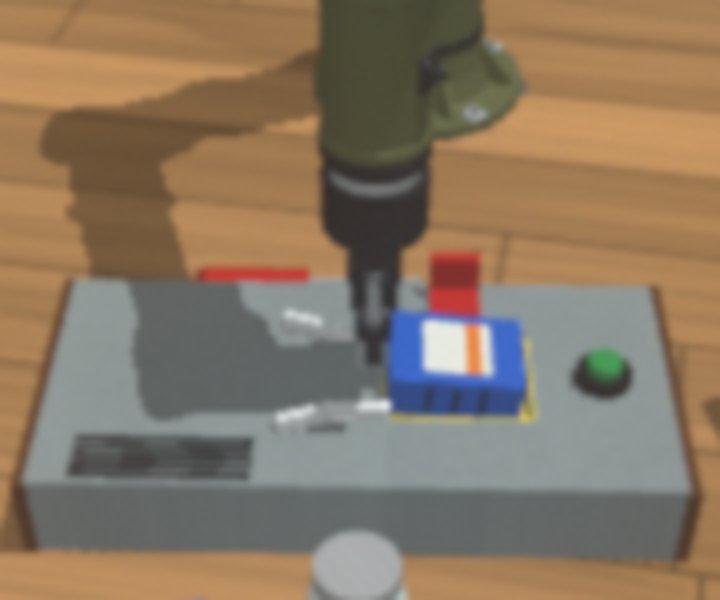

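```bash
python3 -m creep '0 -.3 2 0 0 0 0; 0 0 0 0 0 0 0'; python3 -m creep '0 -.3 1.5 0 0 0 0; 0 0 0 0 0 0 0';python3 -m creep '0 -.3 1.5 0 0 0 0; 0 0 0 0 0 0 0'
python3 - <<'E'
from h import *
s=sense();print(s['eef_pos'],s['contact_force'],s['gripper_width'])
c=snap('wrist','w19');c=snap('scene','s19');cv2.imwrite('pics/cs19.png',cv2.resize(c['image'][90:240,165:345],None,fx=4,fy=4,interpolation=2))
E
```

```text
t: 16.25
eef_pos: [0.5467, 0.0526, 0.0717]
orientation: [1.914, 1.571, 0.512]
contact_force: [-0.4, -0.4, 0.9]
gripper_width: -0.0003
t: 16.5
eef_pos: [0.5464, 0.054, 0.0717]
orientation: [0.758, 1.571, -0.645]
contact_force: [1.1, -1.7, 0.1]
gripper_width: 0.0001
t: 16.75
eef_pos: [0.546, 0.0557, 0.0716]
orientation: [2.39, 1.571, 0.987]
contact_force: [0.2, -0.6, 1.2]
gripper_width: -0.0003
[0.54599751 0.05567517 0.07163114] [ 0.21892862 -0.58777925  1.17356105] -0.00029021594371070027
```

View pics/w19.png

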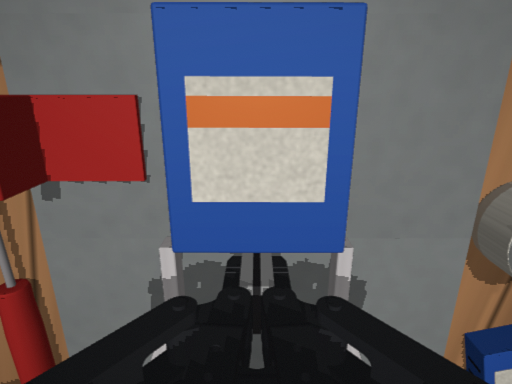

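View pics/cs19.png

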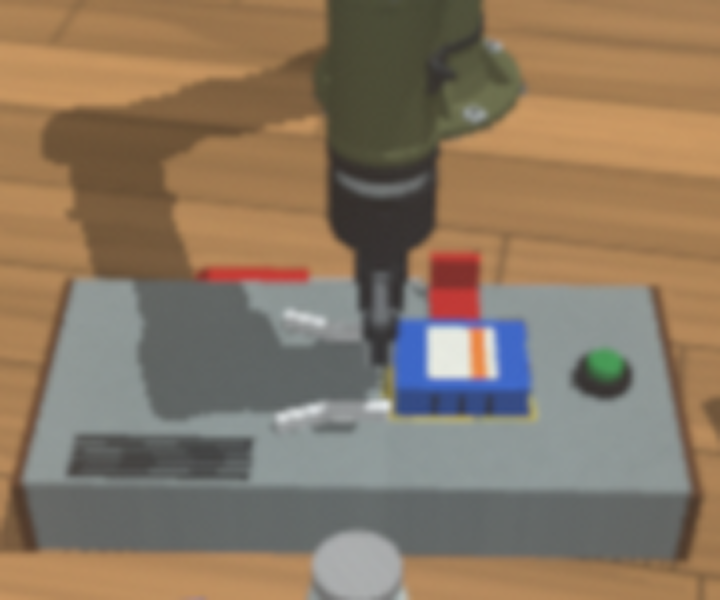

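The pack dropped level into the bay. Now press at its centre.

```bash
python3 -m creep '0 .5 -3 0 0 0 0; 0 0 0 30 0 0 0; 0 0 0 20 0 0 0; 0 -4 24 0 0 0 0; 0 -4 24 0 0 0 0; 0 -2 13.6 0 0 0 0; 0 0 0 -12 0 0 0; 0 0 0 0 0 0 0'
python3 -m creep '0 0 0 -8 0 0 0; 0 0 0 -8 0 0 0;0 0 0 0 0 0 0'
```

```text
t: 17.85
eef_pos: [0.5357, 0.1127, 0.108]
orientation: [-1.401, 1.568, -2.805]
contact_force: [-0.0, -0.6, -0.6]
gripper_width: -0.0001
t: 18.23
eef_pos: [0.5359, 0.1136, 0.0926]
orientation: [-1.614, 1.569, -3.017]
contact_force: [-0.7, -0.0, -0.3]
gripper_width: 0.0001
```

```bash
python3 -m creep '0 0 0 -5 0 0 0; 0 0 0 0 0 0 0'
```

```text
t: 18.48
eef_pos: [0.5364, 0.114, 0.0884]
orientation: [-1.409, 1.57, -2.811]
contact_force: [0.4, -0.4, 0.2]
gripper_width: -0.0002
```

```bash
python3 -m creep '0 0 0 -4 0 0 0; 0 0 0 0 0 0 0'; python3 -m creep '0 0 0 -4 0 0 0; 0 0 0 0 0 0 0';  python3 -m creep '0 0 0 -4 0 0 0; 0 0 0 0 0 0 0'
```

```text
t: 18.73
eef_pos: [0.5363, 0.114, 0.0844]
orientation: [-1.352, 1.57, -2.755]
contact_force: [-0.1, -0.1, 0.1]
gripper_width: 0.0001
t: 18.98
eef_pos: [0.5367, 0.1142, 0.0807]
orientation: [1.471, 1.57, 0.069]
contact_force: [0.3, 0.7, 1.4]
gripper_width: -0.0002
t: 19.23
eef_pos: [0.5368, 0.1142, 0.0766]
orientation: [1.62, 1.57, 0.218]
contact_force: [0.1, 0.2, 2.0]
gripper_width: -0.0002
```

```bash
python3 -m creep '0 0 0 -4 0 0 0; 0 0 0 0 0 0 0'
python3 - <<'E'
from h import *
s=sense();print(s['eef_pos'],s['contact_force'],s['gripper_width'])
c=snap('wrist','w20');c=snap('scene','s20');cv2.imwrite('pics/cs20.png',cv2.resize(c['image'][90:240,165:345],None,fx=4,fy=4,interpolation=2))
E
```

```text
t: 19.48
eef_pos: [0.5367, 0.1142, 0.0725]
orientation: [1.829, 1.57, 0.427]
contact_force: [0.3, 0.5, 1.7]
gripper_width: 0.0004
[0.53674137 0.11416796 0.07250574] [0.27620391 0.52051963 1.68662586] 0.0003831960237185906
```

View pics/w20.png

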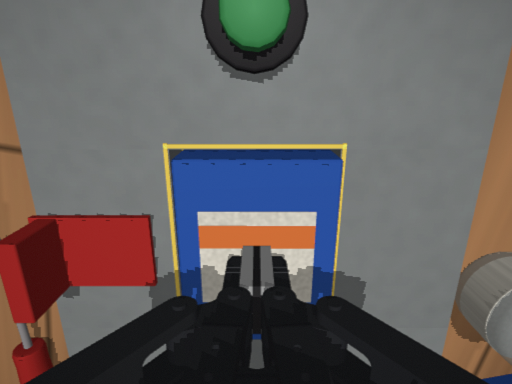

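View pics/cs20.png

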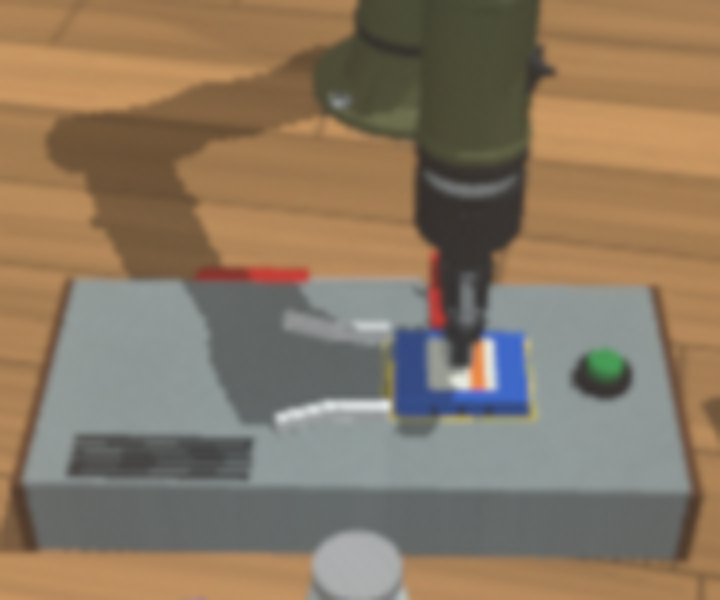

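The pack is sinking with the platform, and its top stands about 12 mm proud. Continuing.

```bash
python3 -m creep '0 0 0 -4 0 0 0; 0 0 0 -4 0 0 0; 0 0 0 0 0 0 0'; python3 -m creep '0 0 0 -3 0 0 0; 0 0 0 0 0 0 0';  python3 -m creep '0 0 0 -3 0 0 0; 0 0 0 0 0 0 0'
```

```text
t: 19.95
eef_pos: [0.5366, 0.1142, 0.0644]
orientation: [1.897, 1.57, 0.494]
contact_force: [0.6, -0.2, 0.2]
gripper_width: -0.0
t: 20.2
eef_pos: [0.5366, 0.1141, 0.0615]
orientation: [1.552, 1.571, 0.149]
contact_force: [0.7, -0.1, 2.7]
gripper_width: -0.0001
t: 20.45
eef_pos: [0.5366, 0.1141, 0.0585]
orientation: [1.934, 1.571, 0.532]
contact_force: [0.0, 0.5, 1.6]
gripper_width: -0.0
```

```bash
python3 -m creep '0 0 0 -2 0 0 0; 0 0 0 0 0 0 0'; python3 -m creep '0 0 0 -2 0 0 0; 0 0 0 0 0 0 0'
```

```text
t: 20.7
eef_pos: [0.5366, 0.1141, 0.0565]
orientation: [1.83, 1.571, 0.427]
contact_force: [-0.1, 0.0, 2.9]
gripper_width: 0.0004
t: 20.95
eef_pos: [0.5367, 0.1142, 0.0554]
orientation: [0.445, 1.57, -0.957]
contact_force: [-2.3, 0.2, 9.7]
gripper_width: -0.0
```

```bash
python3 -m creep '0 0 0 -3 0 0 0; 0 0 0 0 0 0 0;0 0 0 0 0 0 0'
```

```text
t: 21.32
eef_pos: [0.5369, 0.1141, 0.0551]
orientation: [0.087, 1.569, -1.316]
contact_force: [-8.6, -2.6, 27.9]
gripper_width: -0.0002
```

It bottomed out firmly (28 N, no further travel). I'll lift and check flushness.

```bash
python3 -m creep '0 0 0 4 0 0 0; 0 0 0 50 0 0 0; 30 0 0 50 0 0 0; 45 -35 -6 0 0 0 0; 45 -35 -6 0 0 0 0; 45 -34.5 -5.3 0 0 0 0;45 0 0 0 0 0 0; 45 0 0 0 0 0 0'
python3 - <<'E'
from h import *
s=sense();print(s['eef_pos'],s['contact_force'],s['gripper_width'])
c=snap('wrist','w21');c=snap('scene','s21');cv2.imwrite('pics/cs21.png',cv2.resize(c['image'][90:240,165:345],None,fx=4,fy=4,interpolation=2))
E
```

```text
t: 22.32
eef_pos: [0.4325, 0.0966, 0.1555]
orientation: [1.32, 1.57, -0.083]
contact_force: [-0.5, 0.4, 0.1]
gripper_width: 0.0447
[0.43250684 0.09662822 0.15548414] [-0.51206837  0.44418535  0.06686223] 0.04472252201368238
```

View pics/w21.png

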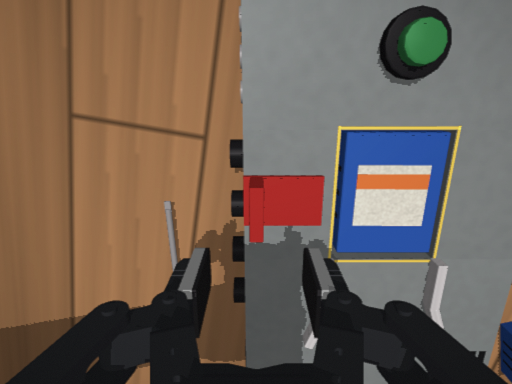

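View pics/cs21.png

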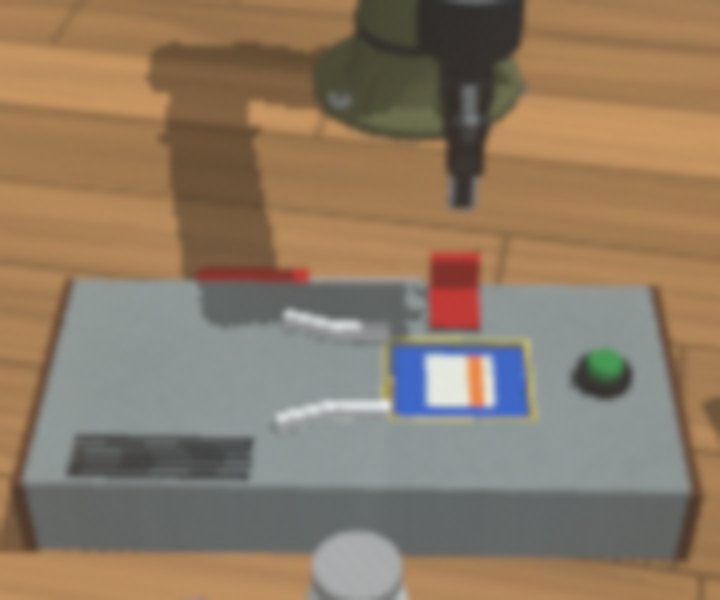

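The pack is flush in the bay, and the tab at (257,210) is centred between the fingers at (205,270) and (312,270). I'll pinch it and close.

```bash
python3 -m creep '45 0 0 -40 0 0 0; 45 0 0 -20 0 0 0; 45 0 0 -20 0 0 0; 45 0 0 0 0 0 0; 0 0 0 0 0 0 0; 0 0 0 0 0 0 0; 0 0 0 0 0 0 0; 0 0 0 0 0 0 0' 25
```

```text
t: 23.42
eef_pos: [0.4329, 0.097, 0.0765]
orientation: [1.422, 1.569, 0.019]
contact_force: [-0.3, -0.7, 3.8]
gripper_width: 0.0093
```

```bash
python3 -m creep '0 9.9 1.7 0 0 0 0; 0 9.9 1.7 0 0 0 0; 0 7.9 1.4 0 0 0 0; 0 5 0.8 0 0 0 0; 0 0 0 0 0 0 0'; python3 -m creep '0 2.5 .4 0 0 0 0; 0 0 0 0 0 0 0; 0 0 0 0 0 0 0'
```

```text
t: 24.05
eef_pos: [0.466, 0.1027, 0.0765]
orientation: [1.556, 1.569, 0.153]
contact_force: [0.4, -0.4, 6.2]
gripper_width: 0.0094
t: 24.42
eef_pos: [0.4669, 0.1028, 0.0765]
orientation: [-1.002, 1.569, -2.404]
contact_force: [-4.5, -1.3, 9.8]
gripper_width: 0.0095
```

```bash
python3 -m creep '0 2.5 .4 0 0 0 0; 0 0 0 0 0 0 0; 0 0 0 0 0 0 0'
```

```text
t: 24.8
eef_pos: [0.4668, 0.1027, 0.0764]
orientation: [-1.353, 1.564, -2.756]
contact_force: [-12.0, -0.7, 17.0]
gripper_width: 0.0096
```

```bash
python3 -m creep '0 -3 -.5 0 0 0 0; 45 0 0 0 0 0 0; 45 0 0 0 0 0 0; 45 0 0 40 0 0 0; 45 0 0 40 0 0 0; 45 0 0 0 0 0 0; 45 0 0 0 0 0 0'
python3 - <<'E'
from h import *
s=sense();print(s['eef_pos'],s['contact_force'],s['gripper_width'])
c=snap('wrist','w22');c=snap('scene','s22');cv2.imwrite('pics/cs22.png',cv2.resize(c['image'][90:240,165:345],None,fx=4,fy=4,interpolation=2))
E
```

```text
t: 25.68
eef_pos: [0.4664, 0.1024, 0.155]
orientation: [-1.357, 1.57, -2.76]
contact_force: [0.3, 0.3, 0.3]
gripper_width: 0.0453
[0.46635099 0.1024162  0.15496999] [0.3251404  0.33068884 0.34135444] 0.04528959737850886
```

View pics/w22.png

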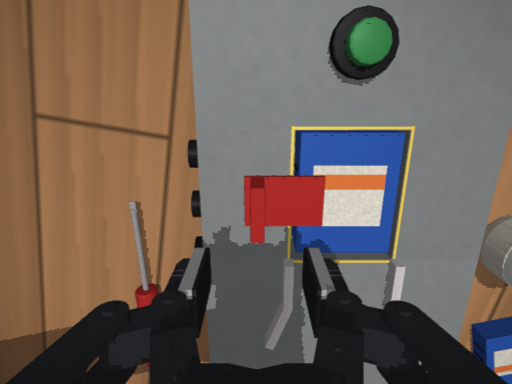

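View pics/cs22.png

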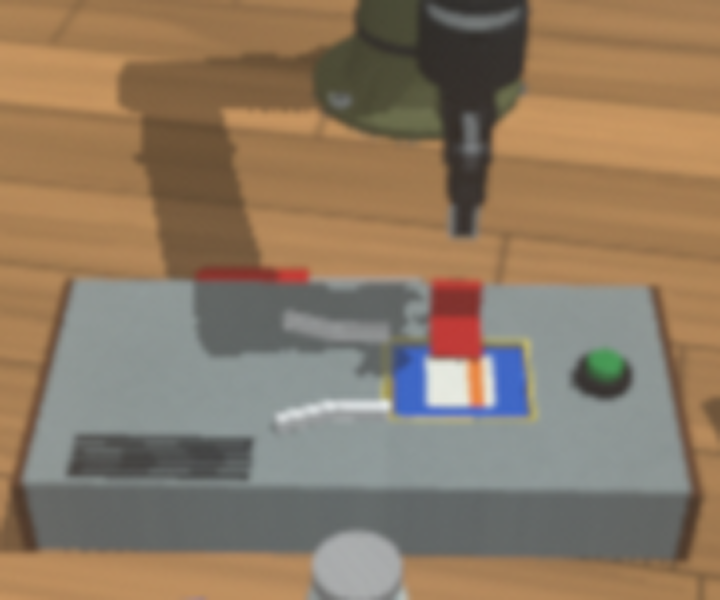

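Run:
```python
from h import *
c=load('w22'); a=np.radians(9.7); ex=np.array([np.cos(a),np.sin(a)])
f=lambda u,v,z:(onz(c,u,v,z)[:2]*1000)@ex
print('bay -x edge',f(293,127,.072),f(290,261,.072),'+x',f(413,127,.072),f(398,261,.072))
print('tongue tip',f(325.5,177,.079),f(324.5,226,.079))
c=load('w21'); print('open tip',f(323,177,.079),f(322,226,.079))
c=load('w22'); cv2.imwrite('pics/cw22.png',cv2.resize(c['image'][110:280,220:430],None,fx=3.5,fy=3.5,interpolation=2))
```

```text
bay -x edge 502.4977042781818 503.69599862246054 +x 590.4022295642844 594.4347448239672
tongue tip 527.2486109044792 529.0550973837235
open tip 491.26436601065853 492.9741500532992
```

View pics/cw22.png

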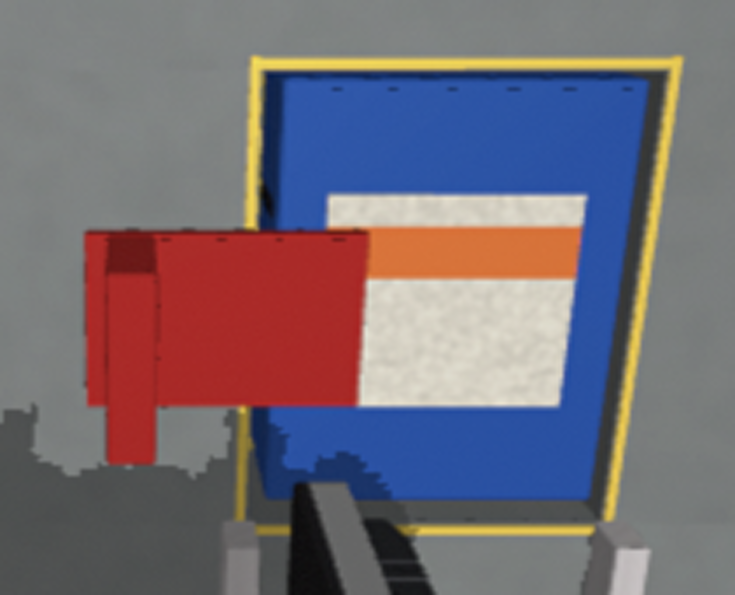

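Keeper closed: its tip moved 36 mm and overlaps the bay by about 23 mm. Now the button.

```bash
python3 -m creep '0 17.3 40 0 0 0 0; 0 17.3 40 0 0 0 0; 0 17.3 40.3 0 0 0 0; 0 0 0 -40 0 0 0; 0 0 0 0 0 0 0; 0 0 0 0 0 0 0'
python3 - <<'E'
from h import *
s=sense();print(s['eef_pos'],s['contact_force'],s['gripper_width'])
c=snap('wrist','w23');c=snap('scene','s23');cv2.imwrite('pics/cs23.png',cv2.resize(c['image'][100:200,260:350],None,fx=6,fy=6,interpolation=2))
E
```

```text
t: 26.52
eef_pos: [0.5186, 0.2225, 0.1158]
orientation: [-1.367, 1.57, -2.77]
contact_force: [-0.1, 0.3, 0.2]
gripper_width: -0.0002
[0.51862607 0.22251948 0.11579816] [-0.1499371   0.3229238   0.19499493] -0.00020926160198100026
```

View pics/w23.png

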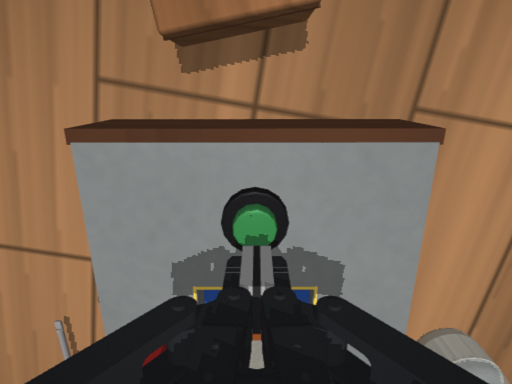

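View pics/cs23.png

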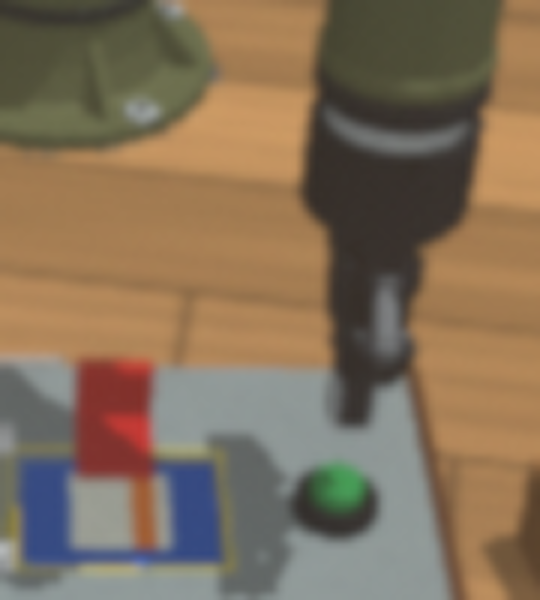

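```bash
python3 -m creep '0 0 0 -15 0 0 0; 0 0 0 -8 0 0 0; 0 0 0 0 0 0 0'; python3 -m creep '0 0 0 -4 0 0 0; 0 0 0 0 0 0 0';python3 -m creep '0 0 0 -3 0 0 0; 0 0 0 0 0 0 0';python3 -m creep '0 0 0 -3 0 0 0; 0 0 0 0 0 0 0'
```

```text
t: 27.0
eef_pos: [0.518, 0.2225, 0.0917]
orientation: [-1.359, 1.569, -2.762]
contact_force: [0.8, -0.1, 0.8]
gripper_width: 0.0
t: 27.25
eef_pos: [0.5186, 0.223, 0.0885]
orientation: [-1.247, 1.571, -2.65]
contact_force: [0.4, 0.5, -1.5]
gripper_width: -0.0
t: 27.5
eef_pos: [0.5185, 0.2229, 0.0855]
orientation: [-1.046, 1.571, -2.448]
contact_force: [-0.3, -0.2, 0.1]
gripper_width: 0.0001
t: 27.75
eef_pos: [0.5185, 0.2229, 0.0824]
orientation: [-1.243, 1.57, -2.646]
contact_force: [-0.0, -0.2, -0.1]
gripper_width: -0.0
```

```bash
for i in 1; do :; done; python3 -m creep '0 0 0 -3 0 0 0; 0 0 0 0 0 0 0'; python3 -m creep '0 0 0 -3 0 0 0; 0 0 0 0 0 0 0';python3 -m creep '0 0 0 -2 0 0 0; 0 0 0 0 0 0 0';python3 -m creep '0 0 0 -2 0 0 0; 0 0 0 0 0 0 0'
```

```text
t: 28.0
eef_pos: [0.5184, 0.2229, 0.0793]
orientation: [-1.323, 1.57, -2.725]
contact_force: [0.2, -0.4, -0.1]
gripper_width: -0.0002
t: 28.25
eef_pos: [0.5188, 0.2231, 0.0768]
orientation: [1.749, 1.57, 0.346]
contact_force: [-0.3, 0.2, 2.5]
gripper_width: 0.0001
t: 28.5
eef_pos: [0.5188, 0.2231, 0.0748]
orientation: [1.612, 1.57, 0.209]
contact_force: [-1.5, -0.3, 4.1]
gripper_width: -0.0002
t: 28.75
eef_pos: [0.5189, 0.2231, 0.0728]
orientation: [1.677, 1.57, 0.274]
contact_force: [-0.1, -0.1, 4.7]
gripper_width: 0.0002
```

```bash
python3 -m creep '0 0 0 -2 0 0 0; 0 0 0 0 0 0 0';python3 -m creep '0 0 0 -2 0 0 0; 0 0 0 0 0 0 0'
```

```text
t: 29.0
eef_pos: [0.5189, 0.2231, 0.0723]
orientation: [0.601, 1.57, -0.802]
contact_force: [-5.3, -1.7, 13.3]
gripper_width: -0.0002
t: 29.25
eef_pos: [0.5191, 0.2232, 0.072]
orientation: [0.425, 1.569, -0.978]
contact_force: [-7.9, -4.4, 24.3]
gripper_width: 0.0
```

The force rose like a spring to about 5 N, then hit a hard stop after roughly 6 mm. I'll look while it's pressed, then release.

```bash
python3 - <<'E'
from h import *
c=snap('wrist','w24'); a=cv2.resize(c['image'][170:270,200:310],None,fx=3.5,fy=3.5,interpolation=2)
b=cv2.resize(snap('scene','s24')['image'][100:200,260:350],None,fx=3.5,fy=3.5,interpolation=2); cv2.imwrite('pics/c24.png',np.hstack([a,b]))
E
python3 -m creep '0 0 0 4 0 0 0; 0 0 0 6 0 0 0; 0 0 0 40 0 0 0; 0 0 0 60 0 0 0; 0 0 0 60 0 0 0; 0 0 -60 0 0 0 0; 0 0 -60 0 0 0 0; 0 0 -60 0 0 0 0; 0 0 0 0 0 0 0; 0 0 0 0 0 0 0'
python3 - <<'E'
from h import *
s=sense();print(s['eef_pos'],s['contact_force'],s['gripper_width'])
c=snap('wrist','w25');c=snap('scene','s25');cv2.imwrite('pics/cs25.png',cv2.resize(c['image'][90:240,165:345],None,fx=4,fy=4,interpolation=2)); snap('top','t25')
E
```

```text
t: 30.6
eef_pos: [0.5183, 0.0435, 0.2382]
orientation: [-2.546, 1.57, 2.335]
contact_force: [-0.4, 0.6, 0.4]
gripper_width: 0.0
[0.51830171 0.04353008 0.23818459] [-0.42893547  0.63343881  0.44529752] 3.82828394666302e-05
```

View pics/c24.png

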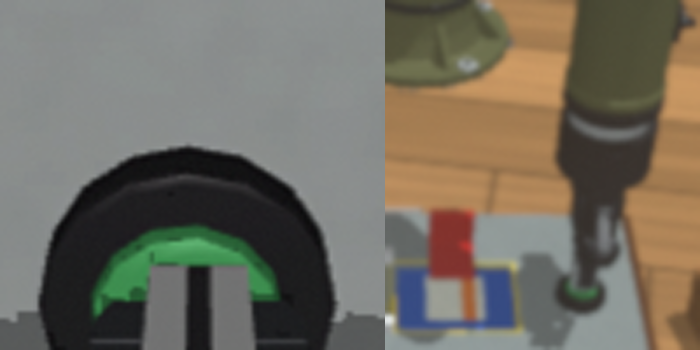

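View pics/w25.png

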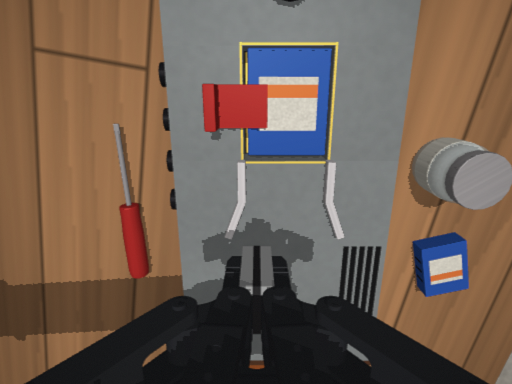

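View pics/cs25.png

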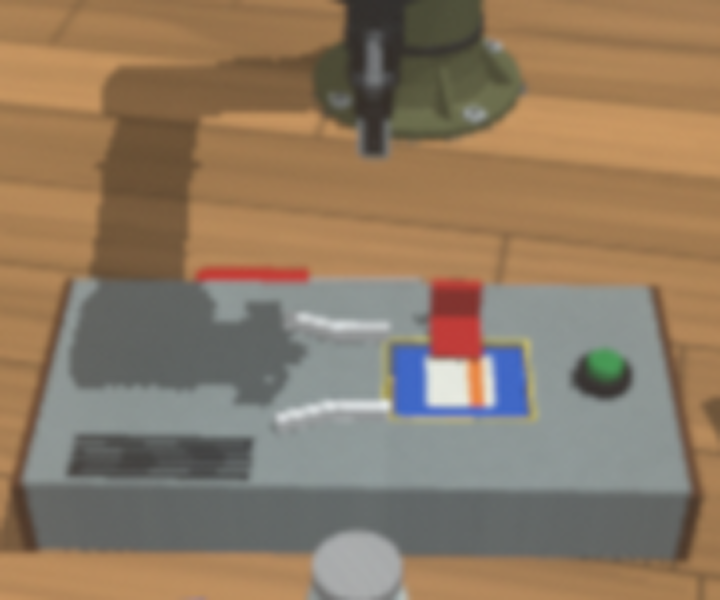

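View pics/t25.png

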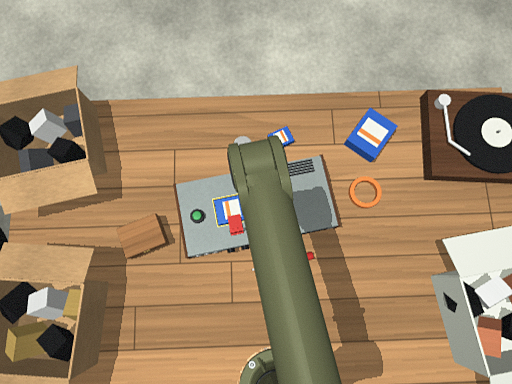

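The button has returned, the keeper is closed over the flush pack, and the robot is clear. The other objects haven't moved. Handing in.

```bash
python3 -c "
from h import *
print(hand_in())"
```

```text
the job is handed in; nothing more can be done
None
```

The job is done in the order asked and handed in at about 31 s, under the 64 s limit.

- **Keeper opened:** I pinched the tab and slid it to its stop, where the force rose to 12 N with no further travel.
- **Pack into the bay:** I gripped the middle-sized pack (about 78 x 100 mm) at its rear, straightened it and slid it along the top into the guide. I then pushed it from behind until it dropped level into the bay.
- **Pack pressed home:** I pressed until it bottomed out at 28 N, and the images show it flush.
- **Keeper closed:** It reached its stop at 12 N, and the wrist image shows about 23 mm of tongue over the bay edge.
- **Power button:** I pressed it about 6 mm, where it hit a hard stop at 24 N, then let it go. The image shows it back up.

**Last checks:** the arm was well clear with no contact force. The wooden case, tape roll and screwdriver showed no movement in the last views; the arm partly hid the screwdriver and the jar in the top view, but both looked undisturbed from the wrist camera.

**What disagreed:** the closed fingertips showed about 12 mm above the reported TCP height in two views, instead of 11 mm below it as described. My first pinch of the tab therefore closed on air without touching anything, and after that I set heights from the images and contact force. The keeper's travel read 34.4 mm from the arm and 36 mm from the images, against 35 mm nominal.

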